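Clear the mouse and tip the textbook down onto the reading mat

ROBOT

A 6-joint arm with a two-finger parallel gripper is mounted at the origin on the work surface. World frame = base frame: x ahead of the robot, y to its left, z up, the work surface at z = 0. Lengths are in m, angles in rad, forces in N, time in s.
With the tool pointing down it reaches from about 0.35 to 0.975 m from the base axis. Payload 4.9 kg.
Tool frame: the origin (TCP) lies midway between the tips of the shut fingers; the grasp point (between the pads) lies 19 mm behind it; z points along the fingers, y is the direction in which the jaws open and shut (so a half turn about z gives the same grasp; the last joint's range is limited). The gripper opens to 85 mm and grips with 20 to 120 N. Pads are 22 mm wide; open, the fingers measure 114 mm over their backs; the gripper's body (76 mm by 85 mm) begins 54 mm behind the grasp point. The pads swing forward as they close: fully open they stand 13 mm farther back than shut.
Start: joints at [-1.444, 0.053, 1.613, -0, 1.476, -0.119], TCP at [0.152, -0.606, 0.231] pointing down, gripper open.
Joint ranges: [-3.01, 3.01], [-1.01, 2.22], [0.06, 2.58], [-1.02, 4.17], [0.09, 2.62], [-3.14, 3.14]. Speed limits (rad/s): [2.57, 2.57, 3.14, 3.14, 3.14, 3.14].

INTERFACE

Orientations are given as a unit quaternion [w, x, y, z].
In Python, from plant import state, grab_frame, camera_params, job_done, boxes_of gives the robot as it stands.
- The arm moves only by the tool step_arm, never from a script. Its argument "steps" is a list of rows, each a list of 4 numbers: the shift along the tool's x, y, z in mm, then the turn about the tool's z in degrees. A call has 1 to 8 rows; each row shifts and turns the pose as measured when the row begins, along the tool's axes as they then stand; what a row does not reach is not made up. A row lasts 1/10 s, in which the tool goes at most 50 mm and 8.59 degrees, less where a joint would pass 70% of its speed; a pose out of reach is approached as far as the arm can. A call is refused whole if a number of a shift passes 50 or a number of a turn 8.59, either way. A call with a gripper value outside its range is refused whole. "claw" is the opening in per cent of the stroke, from 0 (shut) to 100 (fully open), set as the call begins (left out, the last holds). The fingers move at their own pace and stop on an object; the grip force is fixed at half the most. Time passes only in rows, so rows that do not move let the fingers close. It gives the time, the measured TCP pose, the force and the opening at its end, in the units of the state.
- state(): the state, without advancing time (a new reading comes with each control period).
- grab_frame(name): name is "scene" or "top" or "wrist"; returns (picture, depth): 384x512x3 uint8, red, green, blue; 384x512 float32, m along the optical axis (not along the pixel's ray), 0 where there is no reading.
- camera_params(name): a dict with "mtx" (3x3 intrinsics, pixels), "extrinsics" (4x4, takes a point from camera to world coordinates); the wrist camera has in their place "T_tool_cam" (4x4, takes a point from camera to tool coordinates, whose origin is the TCP and whose axes are the flange's). Camera axes: x right, y down, z forward; pixel columns grow to the right and rows downward; lengths in m; the calibration is good to about 2 mm. A picture is of the moment at which its call begins: read the wrist's pose just before it. camera_params takes no time and is no camera call.
- job_done(): hands the job in, once; it reports no verdict.
Trained networks look in the newest picture that a camera, given by its name, has taken for a name from the list of things; names that differ only in an ending like _2 or _b are one class to them, and where a whole thing is asked for, a point or a joint stands for the part that bears it (a point fixed in the world has none). Each returns a list of dicts, best first, with "p" (0 to 1); they miss things now and then, are a little off and sometimes report something else, mostly with a low value. They report only what shows in the picture. A call takes as long as a camera call. They do not tell look-alikes from the thing itself.
- boxes_of(camera, label): "box" ([left, top, width, height] in pixels, round what is visible of it).
The state is a dict: "time": time; "joint_pos": joint angles; "joint_vel": joint speeds; "joint_efforts": joint torques, N m; "tool_pos": TCP position; "tool_rot": TCP orientation; "contact_force": force on the tool from outside, world axes, zero at the start; "ft_torque": the same for the moment, N m; "gripper_width": opening from 0.0 (shut) to 1.0 (fully open).
Only numpy, scipy, OpenCV 4.12 (cv2) and the standard library are available. Lean on these libraries where they do the work, as an engineer would, in place of code of your own. Each camera call takes 0.05 s, during which the arm holds its last target. There are 200 camera calls.

TASK

The reading mat is wanted for the textbook that stands on one end of it. Push the mouse clear of the black mat onto the bare desk, then tip the green book over with a push near its top so that it lies flat on the mat, picture cover up, with no part of it overhanging the mat's edges. Only push - do not grip or lift the mouse or the book - and leave the phone, the gum tub and the mug where they are.

Things in the scene. Friction and masses are not known exactly. Their poses are not given: they have to be found in the camera images.
- mat: Black reading mat with a thin pale stitched line just inside its edge, 340 x 240 x 2 mm, fixed on the light wooden desk. Origin: centre of its underside, on the desk. Its x axis runs along the 340 mm length, from the end where the book stands towards the other end; y along the 240 mm width; z up.
- book: Textbook standing on its foot near the mat's -x end: 30 mm thick (x), 148 wide (y), 210 high (z), about 0.5 kg, rigid. Origin: centre of the foot. Green picture cover (trees, blank title panel) faces its -x, away from the mat's middle; pale back cover +x; dark spine +y. Its x is the mat's x within 0.15 rad. Pushed at 170 mm height it passes its balance after about 25 mm and falls by itself.
- book_foot_l (a point): Corner of the picture cover: at the foot, on the spine side (book frame -15, +74, 0 mm).
- book_foot_r (a point): Corner of the picture cover: at the foot, on the open side (book frame -15, -74, 0 mm).
- book_head_l (a point): Corner of the picture cover: at the top, on the spine side (book frame -15, +74, 210 mm).
- book_head_r (a point): Corner of the picture cover: at the top, on the open side (book frame -15, -74, 210 mm).
- mouse: White cordless computer mouse, domed, oval from above, 106 mm long (its x, nose with the grey wheel at +x), 62 mm wide (its y), 38 mm high, about 90 g; lies on the mat where the book would fall and slides easily. Origin: centre of its underside.
- phone: Phone lying face up on the desk beside the mat's long edge on the mat's -y side: 160 (x) x 76 (y) x 9 mm, black glass, silver frame. Origin: centre of its underside. Leave it alone.
- tub: White and orange chewing-gum tub standing on the desk beside the mat's +y long edge: 62 mm diameter, 83 mm high. Origin: centre of its underside. Leave it alone.
- mug: Blue ceramic mug standing on the desk beside the mat's +y long edge: 82 mm diameter, 95 mm high, handle reaching about 37 mm further on its own +y. Origin: centre of its underside. Leave it alone.
Mind the look-alikes: they are no part of the job. Several things look just like the mouse: the one meant starts farthest from the robot's base.

How it is judged:
By the outcome, as a careful person would: the job done as asked, in the order asked, and still so for the second after the job is handed in, with the robot touching nothing.
It also fails if it takes over 51 s, if anything falls off the work surface, if the arm or the gripper's body presses on something with over 40 N, if the wrist force passes 120 N, or if a joint passes its speed limit or range.

## Working session

There is one attempt and no reset: what is moved stays moved. The work goes in short steps, Python scripts to look and compute and a tool call to move; the robot and the scene stay as the last step left them, time stands still between calls to the robot, and variables do not carry over. Pictures are saved under pics/ and viewed, about 8 in all and at most 12, crops included, and the job is handed in when it is done.

Besides the shell and the picture viewer there is one more tool, called after "Request:" as name(argument=value, ...), one argument or row to a line, values as JSON. step_arm: Moves the arm, as the interface text tells. Its arguments: {"type":"object","properties":{"steps":{"type":"array"},"claw":{"type":"number"}},"required":["steps"]}

```bash
ls; mkdir -p pics; cat > h.py <<'E'
import numpy as np, cv2
from plant import *
def save(n,f): cv2.imwrite(f'pics/{f}.png',cv2.cvtColor(n,cv2.COLOR_RGB2BGR))
def world(cam,d):
    p=camera_params(cam);K=p['mtx'];T=np.array(p['extrinsics']);K=np.array(K)
    v,u=np.mgrid[:d.shape[0],:d.shape[1]]
    P=np.stack([(u-K[0,2])/K[0,0]*d,(v-K[1,2])/K[1,1]*d,d],-1)
    return P@T[:3,:3].T+T[:3,3]
E
python3 - <<'E'
from h import *
for c in ('scene','top'):
    im,d=grab_frame(c);save(im,c+'0');np.save(c+'0.npy',d)
    for l in ('mouse','book','phone','tub','mug','mat'):
        print(c,l,[(np.round(b['box']).tolist(),round(b['p'],2)) for b in boxes_of(c,l)][:5])
    print(np.round(camera_params(c)['extrinsics'],3).tolist(), np.array(camera_params(c)['mtx']).tolist())
print(state())
E
```

```text
pics
scene mouse [([272.0, 140.0, 29.0, 18.0], 0.94), ([228.0, 140.0, 31.0, 18.0], 0.94)]
scene book [([278.0, 166.0, 38.0, 92.0], 0.64)]
scene phone [([281.0, 172.0, 49.0, 31.0], 0.95)]
scene tub [([190.0, 233.0, 22.0, 37.0], 0.71)]
scene mug [([215.0, 258.0, 42.0, 48.0], 0.57)]
scene mat [([200.0, 177.0, 133.0, 103.0], 0.85)]
[[-0.741, 0.496, -0.452, 1.166], [0.671, 0.532, -0.516, 0.679], [-0.016, -0.686, -0.727, 1.09], [0.0, 0.0, 0.0, 1.0]] [[477.5714682907763, 0.0, 258.2303070018621], [0.0, 477.5714682907763, 192.30679051219522], [0.0, 0.0, 1.0]]
top mouse [([267.0, 177.0, 27.0, 36.0], 0.98), ([304.0, 273.0, 34.0, 32.0], 0.56)]
top book [([199.0, 170.0, 31.0, 63.0], 0.81)]
top phone [([231.0, 243.0, 62.0, 35.0], 0.78)]
top tub [([251.0, 98.0, 22.0, 28.0], 0.7)]
top mug [([192.0, 96.0, 39.0, 33.0], 0.88)]
top mat [([190.0, 143.0, 133.0, 102.0], 0.92)]
[[0.011, -0.998, 0.069, 0.496], [-1.0, -0.01, 0.008, -0.014], [-0.007, -0.069, -0.998, 1.199], [0.0, 0.0, 0.0, 1.0]] [[424.42587411449665, 0.0, 257.81209959436416], [0.0, 424.42587411449665, 186.4217948867006], [0.0, 0.0, 1.0]]
{'time': 0.7, 'joint_pos': array([-1.44397707e+00,  5.26690539e-02,  1.61286982e+00,  7.24060572e-06,
        1.47599654e+00, -1.19011258e-01]), 'joint_vel': array([-0.00031667,  0.00032074, -0.00011689,  0.00103821, -0.00271504,
        0.00042756]), 'joint_efforts': array([-3.94798253e-04, -3.93548226e+01, -3.70371151e+01, -9.66451648e-05,
        3.41423292e-04, -1.30670387e-06]), 'tool_pos': array([ 0.15209621, -0.60620642,  0.23134083]), 'tool_rot': array([2.86052177e-05, 9.92455467e-01, 1.22605649e-01, 3.71575985e-06]), 'contact_force': array([-0.113136  , -1.10976598, -0.75539071]), 'ft_torque': array([ 0.00802286, -0.02234189, -0.00128032]), 'gripper_width': 1.0017634055592608}
```

```bash
python3 -c "
import cv2,numpy as np
cv2.imwrite('pics/both.png',np.vstack([cv2.imread('pics/scene0.png'),cv2.imread('pics/top0.png')])[:, :])"
```

```text
(no output)
```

View pics/top0.png

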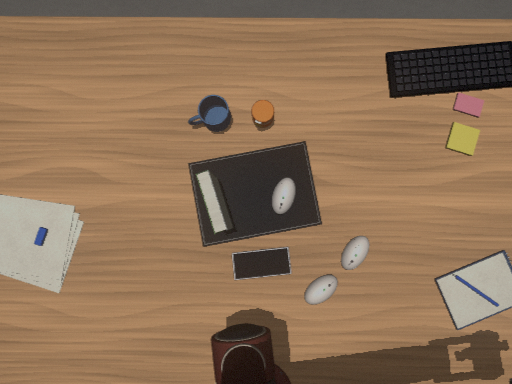

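View pics/scene0.png

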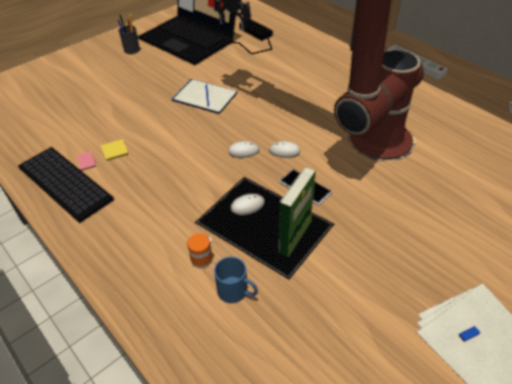

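The top view shows the mat with corners near (190,163), (305,142), (321,224) and (204,245). The book stands at its left end and the target mouse is at (284,195). The look-alike mice are at (355,252) and (321,289), the phone at (261,263), the tub at (262,112) and the mug at (213,113). The desk to the right of the mat, around (340–420,190), is clear, so I'll push the mouse that way.

```bash
cat > m.py <<'E'
from h import *
im=cv2.cvtColor(cv2.imread('pics/top0.png'),cv2.COLOR_BGR2RGB);d=np.load('top0.npy');W=world('top',d)
p=camera_params('top');K=np.array(p['mtx']);T=np.array(p['extrinsics'])
def ray(u,v,z):
    r=T[:3,:3]@np.linalg.solve(K,[u,v,1]);return T[:3,3]+r*(z-T[2,3])/r[2]
print('desk z',np.median(W[60:90,100:180,2]))
C=np.array([ray(*c,0.002)[:2] for c in [(190,163),(305,142),(321,224),(204,245)]])
dark=((im.max(2)<60)).astype(np.uint8); m=np.zeros_like(dark); m[135:252,182:330]=dark[135:252,182:330]
# hull of mat region (black + stuff inside)
n,l,s,c=cv2.connectedComponentsWithStats(m);k=1+np.argmax(s[1:,4])
cn=np.concatenate([x for x in cv2.findContours((l==k).astype(np.uint8),0,2)[0]])
r=cv2.minAreaRect(np.array([ray(*q[0],0.002)[:2] for q in cn],np.float32)*1000)
print('mat rect mm',r)
box=cv2.boxPoints(r)/1000
o=np.array(r[0])/1000
# axis: along long side, pointing -y world
e=[box[1]-box[0],box[2]-box[1]];ex=max(e,key=np.linalg.norm);ex/=np.linalg.norm(ex)
if ex[1]>0: ex=-ex
ey=np.array([-ex[1],ex[0]])
print('mat o',o,'ex',ex,'angle',np.degrees(np.arctan2(ex[1],ex[0])))
def mf(P): return np.stack([(P[...,:2]-o)@ex,(P[...,:2]-o)@ey],-1)*1000
print('corners in mat',mf(C).round())
b=(W[...,2]>0.19)&(W[...,2]<0.23);b[:, :185]=0;b[:,245:]=0;b[250:]=0;b[:150]=0
q=mf(W[b]);rr=cv2.minAreaRect(q.astype(np.float32));print('book top mat frame',rr,np.median(W[b][:,2]))
print(cv2.boxPoints(rr).round())
for nm,(u0,u1,v0,v1) in dict(mouse=(262,300,172,218),m2=(338,372,232,274),m3=(300,342,270,310),tub=(248,278,95,130),mug=(185,235,92,135)).items():
    g=np.zeros_like(b);g[v0:v1,u0:u1]=1;g&=(W[...,2]>0.012)&(W[...,2]<0.12)
    q=mf(W[g]);rr=cv2.minAreaRect(q.astype(np.float32));print(nm,[np.round(x) for x in rr],W[g].mean(0).round(3),W[g][:,2].max().round(3))
ph=np.array([ray(*c,0.009)[:2] for c in [(231,252),(289,247),(291,274),(234,279)]]);print('phone',mf(ph).round().tolist())
print('mat corners world',(box).round(3).tolist())
for a in [(-105,0),(-250,0),(0,0),(240,0)]: print(a,(o+ex*a[0]/1000+ey*a[1]/1000).round(3))
E
python3 m.py
```

```text
desk z 0.00020126719781388136
mat rect mm ((560.0927124023438, 5.308135986328125), (224.4106903076172, 322.114990234375), 11.344079971313477)
mat o [0.56009271 0.00530814] ex [ 0.19670062 -0.98046356] angle -78.65591
corners in mat [[-164.  118.]
 [ 168.  116.]
 [ 167. -120.]
 [-166. -117.]]
book top mat frame ((-102.74859619140625, -11.887664794921875), (30.479949951171875, 147.88906860351562), 7.354014873504639) 0.21011174050606168
[[-127.   59.]
 [-108.  -87.]
 [ -78.  -83.]
 [ -97.   63.]]
mouse [array([ 76., -22.]), array([103.,  60.]), np.float64(61.0)] [ 0.553 -0.073  0.032] 0.044
m2 [array([ 241., -213.]), array([104.,  60.]), np.float64(51.0)] [ 0.4  -0.27  0.03] 0.041
m3 [array([ 128., -294.]), array([102.,  59.]), np.float64(22.0)] [ 0.299 -0.176  0.03 ] 0.042
tub [array([ 61., 208.]), array([62., 61.]), np.float64(18.0)] [ 0.771 -0.014  0.076] 0.09
mug [array([-79., 237.]), array([ 81., 106.]), np.float64(69.0)] [0.774 0.125 0.062] 0.101
phone [[-95.0, -149.0], [66.0, -166.0], [58.0, -240.0], [-100.0, -224.0]]
mat corners world [[0.4180000126361847, 0.14100000262260437], [0.4819999933242798, -0.17499999701976776], [0.7020000219345093, -0.13099999725818634], [0.6380000114440918, 0.1850000023841858]]
(-105, 0) [0.539 0.108]
(-250, 0) [0.511 0.25 ]
(0, 0) [0.56  0.005]
(240, 0) [ 0.607 -0.23 ]
```

```bash
cat > plan.py <<'E'
from h import *
import sys
o=np.array([.5601,.0053]);A=np.radians(-78.66);ex=np.array([np.cos(A),np.sin(A)]);ey=np.array([-ex[1],ex[0]])
def m2w(x,y): return o+(ex*x+ey*y)/1000
def ax(q): 
    from scipy.spatial.transform import Rotation as R
    return R.from_quat([q[1],q[2],q[3],q[0]]).as_matrix()
def plan(x,y,z,yaw,n):
    "target mat-frame x,y mm, z mm, tool-x yaw in mat frame deg; n rows"
    s=state();M=ax(s['tool_rot']);p=np.array(s['tool_pos']);t=np.array([*m2w(x,y),z/1000])
    cur=np.degrees(np.arctan2(M[1,0],M[0,0]));tw=np.degrees(A)+yaw
    dy=(tw-cur+180)%360-180
    for i in range(n):
        c=np.radians(cur+dy*i/n);R=np.array([[np.cos(c),np.sin(c),0],[np.sin(c),-np.cos(c),0],[0,0,-1]])
        print([*(R.T@(t-p)/n*1000).round(1).tolist(),round(-dy/n,2)],end=', ')
    print('\nnow mat',((p[:2]-o)@ex*1000).round(1),((p[:2]-o)@ey*1000).round(1),'z',p[2]*1000,'yaw',cur-np.degrees(A),'F',s['contact_force'].round(1),'t',s['time'],'w',s['gripper_width'])
if __name__=='__main__': plan(*map(float,sys.argv[1:5]),int(sys.argv[5]))
E
python3 plan.py 3 -24 250 180 18
```

```text
[28.9, -27.3, -1.0, np.float64(-4.85)], [31.1, -24.8, -1.0, np.float64(-4.85)], [33.1, -22.1, -1.0, np.float64(-4.85)], [34.9, -19.2, -1.0, np.float64(-4.85)], [36.3, -16.2, -1.0, np.float64(-4.85)], [37.6, -13.1, -1.0, np.float64(-4.85)], [38.6, -9.8, -1.0, np.float64(-4.85)], [39.2, -6.5, -1.0, np.float64(-4.85)], [39.7, -3.2, -1.0, np.float64(-4.85)], [39.8, 0.2, -1.0, np.float64(-4.85)], [39.6, 3.5, -1.0, np.float64(-4.85)], [39.2, 6.9, -1.0, np.float64(-4.85)], [38.5, 10.2, -1.0, np.float64(-4.85)], [37.5, 13.4, -1.0, np.float64(-4.85)], [36.2, 16.5, -1.0, np.float64(-4.85)], [34.7, 19.5, -1.0, np.float64(-4.85)], [32.9, 22.3, -1.0, np.float64(-4.85)], [30.9, 25.0, -1.0, np.float64(-4.85)], 
now mat 519.3 -520.3 z 231.34083054048324 yaw 92.7450118756049 F [-0.1 -1.1 -0.8] t 0.7 w 1.0017634055592608
```

Request:
step_arm(
  steps=[
    [29, -27, -3, -4.85],
    [31, -25, -3, -4.85],
    [33, -22, -3, -4.85],
    [35, -19, -3, -4.85],
    [36, -16, -3, -4.85],
    [38, -13, -3, -4.85],
    [39, -10, -1, -4.85],
    [39, -6, -1, -4.85],
  ],
  claw=55,
)

```text
time: 1.5
tool_pos: [0.3243, -0.3309, 0.2518]
tool_rot: [0.001, 0.891, 0.453, 0.0]
contact_force: [1.1, 0.8, 0.1]
gripper_width: 0.551
```

```bash
python3 plan.py 3 -24 250 180 12
```

```text
[32.6, -1.8, 0.1, np.float64(-3.95)], [32.6, 0.5, 0.1, np.float64(-3.95)], [32.5, 2.7, 0.1, np.float64(-3.95)], [32.2, 4.9, 0.1, np.float64(-3.95)], [31.8, 7.2, 0.1, np.float64(-3.95)], [31.3, 9.3, 0.1, np.float64(-3.95)], [30.5, 11.5, 0.1, np.float64(-3.95)], [29.7, 13.5, 0.1, np.float64(-3.95)], [28.7, 15.6, 0.1, np.float64(-3.95)], [27.5, 17.5, 0.1, np.float64(-3.95)], [26.3, 19.4, 0.1, np.float64(-3.95)], [24.9, 21.1, 0.1, np.float64(-3.95)], 
now mat 283.3 -297.3 z 251.79335944526494 yaw 132.57632870577373 F [1.1 0.8 0.1] t 1.5 w 0.5507119245416838
```

Request:
step_arm(
  steps=[
    [33, -2, 0, -3.95],
    [33, 1, 0, -3.95],
    [33, 3, 0, -3.95],
    [32, 5, 0, -3.95],
    [32, 7, 0, -3.95],
    [31, 9, 0, -3.95],
    [31, 12, 0, -3.95],
    [30, 14, 0, -3.95],
  ],
)

```text
time: 2.3
tool_pos: [0.4706, -0.0983, 0.2544]
tool_rot: [0.005, 0.726, 0.688, 0.001]
contact_force: [0.4, -0.7, 0.6]
gripper_width: 0.549
```

```bash
python3 plan.py 3 -24 250 180 6
```

```text
[16.6, 10.2, 0.7, np.float64(-2.4)], [16.1, 10.9, 0.7, np.float64(-2.4)], [15.6, 11.6, 0.7, np.float64(-2.4)], [15.1, 12.2, 0.7, np.float64(-2.4)], [14.6, 12.8, 0.7, np.float64(-2.4)], [14.1, 13.4, 0.7, np.float64(-2.4)], 
now mat 83.9 -108.1 z 254.35655353614368 yaw 165.5942817743272 F [ 0.4 -0.7  0.6] t 2.3 w 0.5493669847120363
```

Request:
step_arm(
  steps=[
    [17, 10, 0, -2.4],
    [16, 11, 0, -2.4],
    [16, 12, 0, -2.4],
    [15, 12, 0, -2.4],
    [15, 13, 0, -2.4],
    [14, 13, 0, -2.4],
    [0, 0, 0, 0],
  ],
)

```text
time: 3.0
tool_pos: [0.54, 0.0072, 0.2554]
tool_rot: [0.006, 0.627, 0.779, 0.001]
contact_force: [0.7, -0.2, -0.4]
gripper_width: 0.548
```

```bash
python3 plan.py 3 -24 10 180 8
python3 - <<'E'
from h import *
im,d=grab_frame('scene');im2,_=grab_frame('top');save(np.hstack([im[80:320,130:430],im2[80:320,130:430]]),'s1')
E
```

```text
[-1.1, -0.6, 30.7, np.float64(0.13)], [-1.1, -0.6, 30.7, np.float64(0.13)], [-1.1, -0.6, 30.7, np.float64(0.13)], [-1.1, -0.6, 30.7, np.float64(0.13)], [-1.1, -0.6, 30.7, np.float64(0.13)], [-1.1, -0.6, 30.7, np.float64(0.13)], [-1.1, -0.6, 30.7, np.float64(0.13)], [-1.1, -0.6, 30.7, np.float64(0.13)], 
now mat -5.9 -19.3 z 255.38123917773913 yaw 181.0439102420726 F [ 0.7 -0.2 -0.4] t 3.0 w 0.5477536872139721
```

View pics/s1.png

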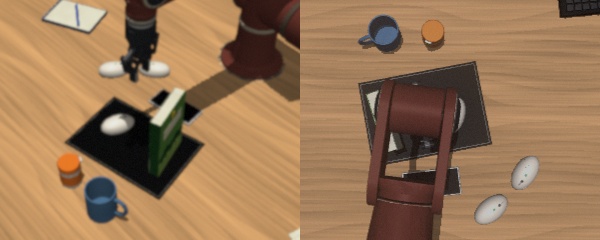

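The fork-shaped wrist is wide and overlaps the book in the top view. I'll check its height before descending.

```bash
python3 - <<'E'
from h import *; from plan import *
im,d=grab_frame('top');W=world('top',d)
P=W[W[...,2]>0.3]
u=(P[:,:2]-o)@ex*1000;v=(P[:,:2]-o)@ey*1000
for lo in np.arange(-280,120,30):
    k=(v>=lo)&(v<lo+30)
    if k.sum(): print(int(lo),'x',np.percentile(u[k],[1,99]).round(),'z',np.percentile(P[k,2],[1,50,99]).round(3))
im,d=grab_frame('scene');W=world('scene',d)
P=W.reshape(-1,3);u=(P[:,:2]-o)@ex*1000;v=(P[:,:2]-o)@ey*1000
k=(P[:,2]>0.24)&(v>-120)&(v<100)
for lo in np.arange(.24,.7,.03):
    q=k&(P[:,2]>=lo)&(P[:,2]<lo+.03)
    if q.sum(): print(round(lo,2),'x',np.percentile(u[q],[2,98]).round(),'y',np.percentile(v[q],[2,98]).round(),q.sum())
E
```

```text
-280 x [-139.  -35.] z [0.573 0.613 0.622]
-250 x [-129.  -27.] z [0.567 0.605 0.616]
-220 x [-119.  -19.] z [0.56  0.596 0.607]
-190 x [-107.    1.] z [0.557 0.586 0.598]
-160 x [-104.   11.] z [0.525 0.579 0.588]
-130 x [-99.  22.] z [0.505 0.578 0.581]
-100 x [-89.  32.] z [0.348 0.577 0.581]
-70 x [-77.  50.] z [0.46  0.577 1.199]
-40 x [-71.  57.] z [0.548 0.573 0.579]
-10 x [-68.  54.] z [0.544 0.566 0.578]
20 x [-52.   5.] z [0.357 0.55  0.567]
0.24 x [-20.   1.] y [-51.  15.] 51
0.27 x [-21.   1.] y [-52.  17.] 128
0.3 x [-26.   1.] y [-78.  38.] 240
0.33 x [-28.   1.] y [-85.  46.] 313
0.36 x [-46.   4.] y [-22.  45.] 199
0.39 x [-47.  13.] y [-32.  16.] 335
0.42 x [-46.  15.] y [-39.  14.] 343
0.45 x [-46.  14.] y [-32.  14.] 343
0.48 x [-99.  22.] y [-113.   17.] 463
0.51 x [-100.   47.] y [-117.   32.] 1012
0.54 x [-99.  47.] y [-117.   28.] 1765
0.57 x [-97.  40.] y [-118.    7.] 945
```

Request:
step_arm(
  steps=[
    [-6, -1, 20, 0.2],
    [-6, -1, 30, 0.2],
    [-6, -1, 30, 0.2],
    [0, -1, 30, 0.2],
    [0, 0, 30, 0.2],
    [0, 0, 30, 0],
  ],
)

```text
time: 3.8
tool_pos: [0.5448, -0.0212, 0.0889]
tool_rot: [0.014, 0.639, 0.769, 0.005]
contact_force: [0.6, -0.7, -0.1]
gripper_width: 0.547
```

```bash
python3 plan.py 12 -24 16 180 6;  python3 - <<'E'
from h import *; from plan import *
im,d=grab_frame('scene');save(cv2.resize(im[80:320,130:430],None,fx=2,fy=2),'s2');W=world('scene',d)
P=W.reshape(-1,3);u=(P[:,:2]-o)@ex*1000;v=(P[:,:2]-o)@ey*1000
k=(P[:,2]>0.22)&(v>-160)&(v<100)&(u<-40)
for lo in np.arange(.22,.5,.02):
    q=k&(P[:,2]>=lo)&(P[:,2]<lo+.02)
    if q.sum(): print(round(lo,2),'x',np.percentile(u[q],[2,98]).round(),'y',np.percentile(v[q],[2,98]).round(),q.sum())
E
```

```text
[1.8, -0.7, 12.1, np.float64(-0.12)], [1.8, -0.7, 12.1, np.float64(-0.12)], [1.8, -0.6, 12.1, np.float64(-0.12)], [1.8, -0.6, 12.1, np.float64(-0.12)], [1.8, -0.6, 12.1, np.float64(-0.12)], [1.8, -0.6, 12.1, np.float64(-0.12)], 
now mat 22.9 -20.2 z 88.89665096570987 yaw 179.25171771541773 F [ 0.6 -0.7 -0.1] t 3.8 w 0.546919351615737
0.32 x [-52. -41.] y [-52. -12.] 27
0.34 x [-69. -41.] y [-87.   7.] 145
0.36 x [-81. -41.] y [-122.   10.] 287
0.38 x [-88. -42.] y [-137.    2.] 348
0.4 x [-90. -40.] y [-143.  -14.] 334
0.42 x [-86. -42.] y [-156.  -38.] 399
0.44 x [-83. -41.] y [-158.  -94.] 333
0.46 x [-76. -41.] y [-160. -139.] 123
```

View pics/s2.png

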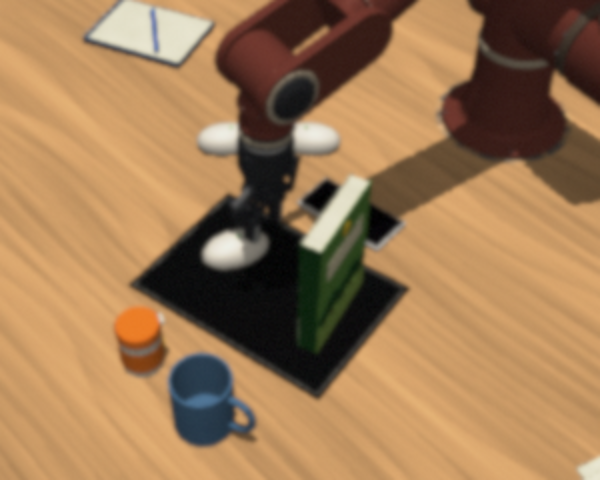

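The view shows the gripper just left of the mouse and still above it, with the wrist fork above and to the right of the book (measured about 50 mm above the book top once I'm down). I'm about 11 mm too close to the mouse, so I'll back off while lowering.

Request:
step_arm(
  steps=[
    [8, -1, 8, 0],
    [5, 0, 12, 0],
    [2, 0, 15, 0],
    [1, 0, 12, 0],
    [0, 0, 0, 0],
  ],
)

```text
time: 4.35
tool_pos: [0.5381, -0.0055, 0.0347]
tool_rot: [0.011, 0.64, 0.769, 0.003]
contact_force: [-1.2, -0.3, 0.1]
gripper_width: 0.551
```

```bash
python3 plan.py 12 -24 16 180 3
```

```text
[-1.9, -0.1, 6.2, np.float64(-0.29)], [-1.9, -0.1, 6.2, np.float64(-0.29)], [-1.9, -0.1, 6.2, np.float64(-0.29)], 
now mat 6.3 -23.7 z 34.66925216864643 yaw 179.11520408601083 F [-1.2 -0.3  0.1] t 4.35 w 0.5514441850580164
```

Request:
step_arm(
  steps=[
    [0, 0, 7, -0.3],
    [0, 0, 7, -0.3],
    [0, 0, 5, -0.3],
    [-6, 0, 0, 0],
    [-10, 0, 0, 0],
    [-10, 0, 0, 0],
    [-10, 0, 0, 0],
    [-10, 0, 0, 0],
  ],
)

```text
time: 5.15
tool_pos: [0.5505, -0.0544, 0.0171]
tool_rot: [0.013, 0.633, 0.774, 0.004]
contact_force: [-0.3, 0.2, 0.3]
gripper_width: 0.552
```

```bash
python3 plan.py 190 -24 16 180 14
```

```text
[-9.5, -0.2, 0.1, np.float64(0.01)], [-9.5, -0.2, 0.1, np.float64(0.01)], [-9.5, -0.2, 0.1, np.float64(0.01)], [-9.5, -0.2, 0.1, np.float64(0.01)], [-9.5, -0.2, 0.1, np.float64(0.01)], [-9.5, -0.2, 0.1, np.float64(0.01)], [-9.5, -0.2, 0.1, np.float64(0.01)], [-9.5, -0.2, 0.1, np.float64(0.01)], [-9.5, -0.2, 0.1, np.float64(0.01)], [-9.5, -0.2, 0.1, np.float64(0.01)], [-9.5, -0.2, 0.1, np.float64(0.01)], [-9.5, -0.2, 0.1, np.float64(0.01)], [-9.5, -0.2, 0.1, np.float64(0.01)], [-9.5, -0.2, 0.1, np.float64(0.01)], 
now mat 56.6 -21.1 z 17.139492582556514 yaw 180.15460539071128 F [-0.3  0.2  0.3] t 5.15 w 0.5517011226061216
```

Request:
step_arm(
  steps=[
    [-9, 0, 0, 0],
    [-9, 0, 0, 0],
    [-9, 0, 0, 0],
    [-9, 0, 0, 0],
    [-9, 0, 0, 0],
    [-9, 0, 0, 0],
  ],
)

```text
time: 5.75
tool_pos: [0.5625, -0.113, 0.0184]
tool_rot: [0.013, 0.633, 0.774, 0.004]
contact_force: [-0.3, 0.6, -0.3]
gripper_width: 0.552
```

```bash
python3 plan.py 190 -24 16 180 8;  python3 - <<'E'
from h import *
im,d=grab_frame('scene');save(cv2.resize(im[80:320,130:430],None,fx=2,fy=2),'s3')
E
```

```text
[-9.2, -0.4, 0.3, np.float64(0.01)], [-9.2, -0.4, 0.3, np.float64(0.01)], [-9.2, -0.4, 0.3, np.float64(0.01)], [-9.2, -0.4, 0.3, np.float64(0.01)], [-9.2, -0.4, 0.3, np.float64(0.01)], [-9.2, -0.4, 0.3, np.float64(0.01)], [-9.2, -0.4, 0.3, np.float64(0.01)], [-9.2, -0.4, 0.3, np.float64(0.01)], 
now mat 116.5 -20.9 z 18.443531976357942 yaw 180.0745081267554 F [-0.3  0.6 -0.3] t 5.75 w 0.5517586121890082
```

View pics/s3.png

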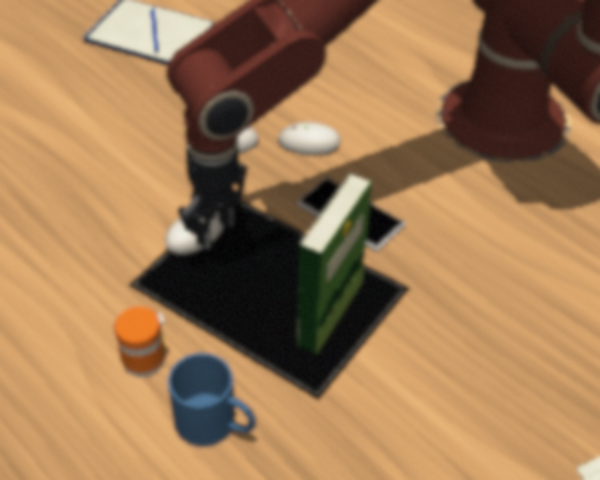

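The mouse is moving ahead of the fingers and crosses the mat's end at about (185,238). The book hasn't moved, so I'll keep pushing.

Request:
step_arm(
  steps=[
    [-10, 0, 0, 0],
    [-10, 0, 0, 0],
    [-10, 0, 0, 0],
    [-10, 0, 0, 0],
    [-10, 0, 0, 0],
    [-10, 0, 0, 0],
    [-10, 0, 0, 0],
    [-8, 0, 0, 0],
  ],
)

```text
time: 6.6
tool_pos: [0.5795, -0.197, 0.02]
tool_rot: [0.014, 0.633, 0.774, 0.004]
contact_force: [-0.1, 0.3, 0.5]
gripper_width: 0.55
```

Request:
step_arm(
  steps=[
    [-5, 0, 0, 0],
    [10, 0, 0, 0],
    [15, 0, -5, 0],
    [10, 0, -30, 0],
    [0, 0, -45, 0],
    [0, 0, -45, 0],
    [0, 0, -45, 0],
    [0, 0, -45, 0],
  ],
)

```text
time: 7.4
tool_pos: [0.5607, -0.1548, 0.231]
tool_rot: [0.003, 0.632, 0.775, 0.001]
contact_force: [1.3, -0.6, 0.9]
gripper_width: 0.547
```

```bash
python3 plan.py -190 -22 290 187.35 12;  python3 - <<'E'
from h import *; from plan import *
im,d=grab_frame('scene');save(cv2.resize(im[80:320,130:430],None,fx=2,fy=2),'s4')
W=world('scene',d);L=boxes_of('scene','mouse')
for b in L:
    x,y,w,h=np.round(b['box']).astype(int);P=W[y-2:y+h+2,x-2:x+w+2].reshape(-1,3);P=P[(P[:,2]>.012)&(P[:,2]<.05)]
    u=(P[:,:2]-o)@ex*1000;v=(P[:,:2]-o)@ey*1000
    print(b['p'],x,y,w,h,'mat x',np.percentile(u,[1,99]).round(),'y',np.percentile(v,[1,99]).round())
E
```

```text
[28.9, 0.9, -4.9, np.float64(-0.59)], [28.9, 1.2, -4.9, np.float64(-0.59)], [28.9, 1.5, -4.9, np.float64(-0.59)], [28.9, 1.8, -4.9, np.float64(-0.59)], [28.9, 2.1, -4.9, np.float64(-0.59)], [28.8, 2.4, -4.9, np.float64(-0.59)], [28.8, 2.7, -4.9, np.float64(-0.59)], [28.8, 3.0, -4.9, np.float64(-0.59)], [28.8, 3.3, -4.9, np.float64(-0.59)], [28.7, 3.6, -4.9, np.float64(-0.59)], [28.7, 3.8, -4.9, np.float64(-0.59)], [28.6, 4.1, -4.9, np.float64(-0.59)], 
now mat 157.1 -30.9 z 230.96993139688445 yaw 180.28719869453352 F [ 1.3 -0.6  0.9] t 7.4 w 0.5468315182254487
0.98 192 174 27 18 mat x [206. 261.] y [-56.  35.]
0.87 269 144 33 16 mat x [ 77. 165.] y [-320. -260.]
0.71 230 140 32 18 mat x [199. 271.] y [-245. -170.]
```

View pics/s4.png

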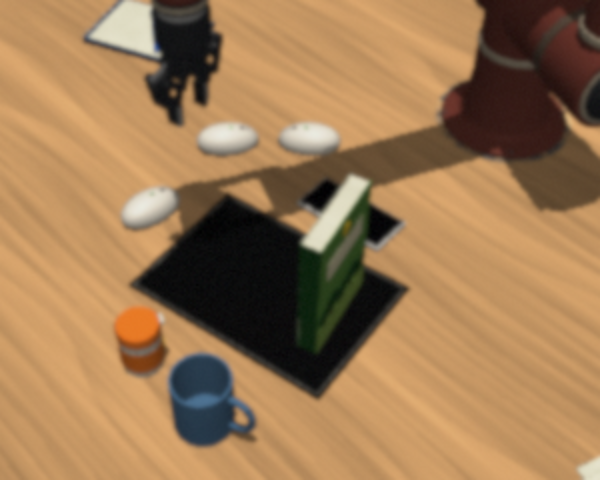

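The mouse is completely off the mat: it starts at mat x ≈ 205 mm and the mat ends at 170 mm. The book, phone, tub and mug haven't moved. Next I'll pass high over the book to its cover side.

Request:
step_arm(
  steps=[
    [15, 1, -30, -0.6],
    [30, 1, -25, -0.6],
    [35, 1, -5, -0.6],
    [35, 2, 0, -0.6],
    [35, 2, 0, -0.6],
    [35, 2, 0, -0.6],
    [35, 3, 0, -0.6],
    [35, 3, 0, -0.6],
  ],
)

```text
time: 8.3
tool_pos: [0.5093, 0.1104, 0.2988]
tool_rot: [0.012, 0.597, 0.802, 0.005]
contact_force: [0.6, 0.3, 0.5]
gripper_width: 0.55
```

```bash
python3 plan.py -175 -21 290 187.35 4
```

```text
[15.2, 3.5, 2.2, np.float64(-0.49)], [15.2, 3.6, 2.2, np.float64(-0.49)], [15.2, 3.7, 2.2, np.float64(-0.49)], [15.1, 3.9, 2.2, np.float64(-0.49)], 
now mat -113.1 -29.2 z 298.8329232066668 yaw 185.387780970388 F [0.6 0.3 0.5] t 8.3 w 0.549559803696488
```

Request:
step_arm(
  steps=[
    [16, 3, 0, -0.5],
    [16, 4, 0, -0.5],
    [16, 4, 0, -0.5],
    [16, 4, 0, -0.5],
    [4, 0, 0, 0],
    [0, 0, 0, 0],
  ],
)

```text
time: 8.9
tool_pos: [0.4934, 0.1923, 0.295]
tool_rot: [0.01, 0.576, 0.818, 0.004]
contact_force: [1.2, -0.4, -0.4]
gripper_width: 0.555
```

```bash
python3 plan.py -175 -21 172 187.35 6
```

```text
[-3.7, 0.7, 20.5, np.float64(0.17)], [-3.7, 0.7, 20.5, np.float64(0.17)], [-3.7, 0.8, 20.5, np.float64(0.17)], [-3.7, 0.8, 20.5, np.float64(0.17)], [-3.7, 0.8, 20.5, np.float64(0.17)], [-3.7, 0.8, 20.5, np.float64(0.17)], 
now mat -196.5 -28.6 z 295.00426427180076 yaw 188.34154710392522 F [ 1.2 -0.4 -0.4] t 8.9 w 0.554950705391291
```

Request:
step_arm(
  steps=[
    [0, 1, 22, 0.3],
    [0, 1, 30, 0.3],
    [0, 1, 30, 0.2],
    [0, 1, 25, 0.2],
    [0, 1, 20, 0],
    [0, 0, 0, 0],
  ],
)

```text
time: 9.5
tool_pos: [0.5001, 0.1911, 0.165]
tool_rot: [0.012, 0.584, 0.812, 0.005]
contact_force: [-0.3, -0.5, -0.8]
gripper_width: 0.552
```

```bash
python3 plan.py -144 -17 166 187.35 4; python3 - <<'E'
from h import *
im,d=grab_frame('scene');save(cv2.resize(im[80:320,130:430],None,fx=2,fy=2),'s5')
E
```

```text
[-12.6, -0.2, -0.3, np.float64(-0.05)], [-12.6, -0.2, -0.3, np.float64(-0.05)], [-12.6, -0.3, -0.3, np.float64(-0.05)], [-12.6, -0.3, -0.3, np.float64(-0.05)], 
now mat -193.9 -22.3 z 164.99899123420468 yaw 187.1698659384274 F [-0.3 -0.5 -0.8] t 9.5 w 0.5516278171650658
```

View pics/s5.png

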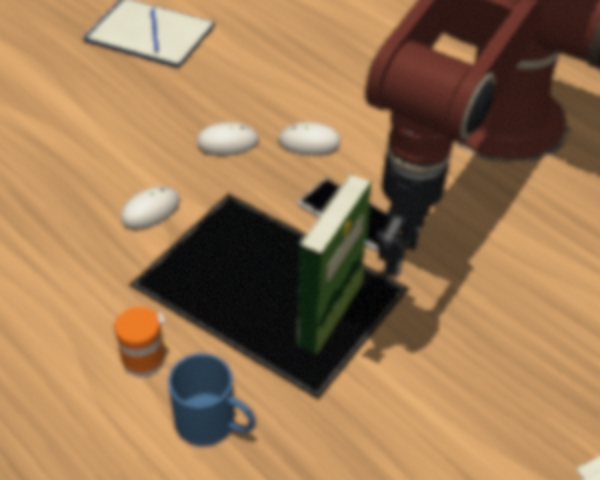

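The view shows the fingers beside the picture cover near the top of the book, with open space between. I'll approach and then push slowly along the book's x axis.

Request:
step_arm(
  steps=[
    [-12, 0, 0, 0],
    [-15, 0, 0, 0],
    [-15, 0, 0, 0],
    [-8, 0, 0, 0],
    [-6, 0, 0, 0],
    [-6, 0, 0, 0],
    [-6, 0, 0, 0],
    [-6, 0, 0, 0],
  ],
)

```text
time: 10.35
tool_pos: [0.5305, 0.1146, 0.1772]
tool_rot: [0.018, 0.585, 0.811, 0.01]
contact_force: [0.4, 0.5, -0.7]
gripper_width: 0.552
```

```bash
python3 plan.py -97 -11 166 187.35 4
```

```text
[-3.9, -1.4, 2.8, np.float64(-0.07)], [-3.9, -1.4, 2.8, np.float64(-0.07)], [-3.9, -1.4, 2.8, np.float64(-0.07)], [-3.9, -1.4, 2.8, np.float64(-0.07)], 
now mat -113.0 -7.5 z 177.18009636627698 yaw 187.08271250459052 F [ 0.4  0.5 -0.7] t 10.35 w 0.5520553837999562
```

Request:
step_arm(
  steps=[
    [-6, -1, 2, 0],
    [-6, -1, 3, 0],
    [-6, -1, 3, 0],
    [-6, -1, 3, 0],
    [-5, 0, 2, 0],
  ],
)

```text
time: 10.85
tool_pos: [0.5366, 0.0835, 0.163]
tool_rot: [0.017, 0.584, 0.811, 0.01]
contact_force: [0.5, -0.1, -0.4]
gripper_width: 0.55
```

```bash
python3 plan.py -97 -11 166 187.35 4; python3 - <<'E'
from h import *
im,d=grab_frame('scene');save(cv2.resize(im[80:320,130:430],None,fx=2,fy=2),'s6')
E
```

```text
[4.0, -0.3, -0.7, np.float64(-0.05)], [4.0, -0.3, -0.7, np.float64(-0.05)], [4.0, -0.3, -0.7, np.float64(-0.05)], [4.0, -0.3, -0.7, np.float64(-0.05)], 
now mat -81.3 -7.7 z 163.0284492408876 yaw 187.136966053964 F [ 0.5 -0.1 -0.4] t 10.85 w 0.549945752430507
```

View pics/s6.png

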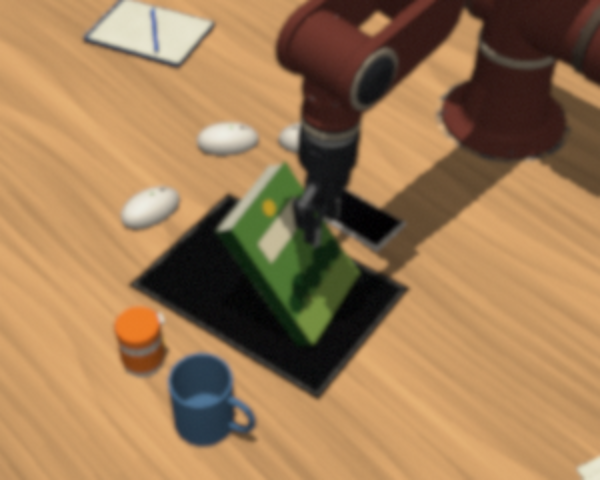

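The book is past its balance point and falling onto the mat. I'll let it settle while I retreat.

Request:
step_arm(
  steps=[
    [5, 0, 0, 0],
    [15, 0, -10, 0],
    [20, 0, -20, 0],
    [30, 0, -20, 0],
    [40, 0, -10, 0],
    [40, 0, 0, 0],
    [40, 0, 0, 0],
    [40, 0, 0, 0],
  ],
)

```text
time: 11.7
tool_pos: [0.4581, 0.3127, 0.2282]
tool_rot: [0.018, 0.587, 0.81, 0.014]
contact_force: [0.5, 0.9, -0.4]
gripper_width: 0.549
```

Request:
step_arm(
  steps=[
    [40, 0, 0, 0],
    [40, 0, 0, 0],
    [0, 0, 0, 0],
    [0, 0, 0, 0],
  ],
)

```text
time: 12.1
tool_pos: [0.4257, 0.4008, 0.2323]
tool_rot: [0.018, 0.582, 0.813, 0.017]
contact_force: [-0.1, -0.1, 0.8]
gripper_width: 0.549
```

```bash
python3 plan.py -97 -11 166 187.35 1; python3 - <<'E'
from h import *; from plan import *
im,d=grab_frame('top');save(cv2.resize(im[80:320,130:430],None,fx=2,fy=2),'t7')
W=world('top',d);g=(W[...,2]>.024)&(W[...,2]<.05);u=(W[...,:2]-o)@ex*1000;v=(W[...,:2]-o)@ey*1000
g&=(u>-180)&(u<185)&(v>-130)&(v<130)
r=cv2.minAreaRect(np.stack([u[g],v[g]],1).astype(np.float32));print(r,cv2.boxPoints(r).round(),np.median(W[g][:,2]))
for b in boxes_of('top','mouse'):
    x,y,w,h=np.round(b['box']).astype(int);s=np.s_[y-2:y+h+2,x-2:x+w+2];k=(W[s][...,2]>.012)&(W[s][...,2]<.05)
    print('mouse',b['p'],np.percentile(u[s][k],[1,99]).round(),np.percentile(v[s][k],[1,99]).round())
E
```

```text
[-320.1, 1.4, 66.3, np.float64(0.11)], 
now mat -414.2 -54.0 z 232.2666666423752 yaw 187.46300372914334 F [-0.1 -0.1  0.8] t 12.1 w 0.5489208162223399
((21.645858764648438, 3.8620376586914062), (210.5873260498047, 148.0070343017578), 7.225016117095947) [[-92.  64.]
 [-74. -83.]
 [135. -56.]
 [117.  91.]] 0.03220736122517076
mouse 0.71 [201. 279.] [-252. -173.]
mouse 0.64 [ 82. 173.] [-327. -261.]
mouse 0.6 [210. 269.] [-62.  33.]
```

View pics/t7.png

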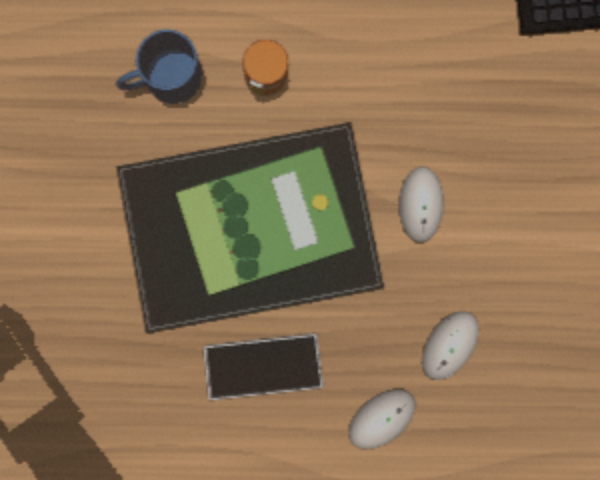

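The book lies flat with its picture cover up, well inside the mat. The mouse is on the bare desk, and the phone, tub and mug are where they were. I'll hand it in.

```bash
python3 -c "
from plant import *
print(job_done())"
```

```text
the job is handed in; nothing more can be done
None
```

The job is done and handed in at about 12 s of the 51 s allowed. I pushed the mouse along the mat's length onto the bare desk. Then I tipped the green book over with a slow push at about 170 mm height, without gripping or lifting anything.

What the last checks showed:
- **Book:** It lies flat on the mat, picture cover up, with its top surface at 32 mm (30 mm book plus 2 mm mat). Its corners sit within x −92 to 135 mm and y −83 to 91 mm of the mat's centre. The mat reaches ±170 by ±120 mm, so at least about 29 mm is left at every edge.
- **Mouse:** Its near side is at about x 205–210 mm, so it is 35 mm or more past the end of the mat.
- **Other things:** In the last top picture the phone, tub, mug and the two look-alike mice appear where they started. I measured only the look-alike mice again.
- **Robot:** It stands clear of everything, and the wrist force readings after each move were only sensor noise.

One disagreement: my colour-based fit of the mat came out as 322 × 224 mm instead of 340 × 240. I used only its centre and angle; corners I picked by eye in the picture agreed with these and gave about 333 × 236 mm.

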